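# Refit the bay cover of the bench analyser

### The arm

A 6-joint arm with a two-finger parallel gripper is mounted at the origin on the work surface. World frame = base frame: x ahead of the robot, y to its left, z up, the work surface at z = 0. Lengths are in mm, angles in degrees, forces in N, time in s.
With the tool pointing down it reaches from about 275 to 750 mm from the base axis. Payload 10.2 kg.
Tool frame: the origin (TCP) lies at the centre of the arm's flange, where the gripper is bolted on; the fingertips stand tips_ahead ahead of it and the grasp point (between the pads) lies 147 mm ahead of it (tips_ahead is the distance from the TCP to the fingertips, in mm); y points along the fingers, z is the direction in which the jaws open and shut, and the axes are right-handed (so a half turn about y gives the same grasp; the last joint's range is limited). The gripper opens to 88 mm and grips with 3 to 60 N. Pads are 18 mm wide; open, the fingers measure 123 mm over their backs; the gripper's body (75 mm by 187 mm) begins 45 mm behind the grasp point.
Start: joints at [-89.347, 17.928, 85.812, -0, 76.261, -12.8], TCP at [122.127, -510.605, 404.72] pointing down, gripper open.
Joint ranges: [-168.41, 168.41], [-55.51, 124.54], [10.69, 146.95], [-70.63, 250.63], [1, 178], [-165.06, 165.06]. Speed limits (degrees/s): [136.94, 136.94, 172.46, 180, 180, 180].

### API

Orientations are given as a 3x3 rotation matrix whose columns are the frame's x, y, z axes.
In Python, from plant import sense, grab_frame, sign_off, find_in, mark_of, tips_ahead gives the robot as it stands.
- The arm moves only by the shell command python3 -m pendant 'ROWS'. ROWS is JSON, a list of rows, each an object of numbers: "hand": the finger opening in m, from 0 to 0.0881; "dx", "dy", "dz": the shift along the tool's x, y, z in m; "turn": the turn about the tool's y in rad. A call has 1 to 8 rows; each row shifts and turns the pose as measured when the row begins, along the tool's axes as they then stand; what a row does not reach is not made up. A row lasts 1/8 s, in which the tool goes at most 62.5 mm and 10.7 degrees, less where a joint would pass 70% of its speed; a pose out of reach is approached as far as the arm can. A call with a gripper value outside its range is refused whole. The fingers move at their own pace and stop on an object; the grip force is fixed at half the most. Time passes only in rows, so rows that do not move let the fingers close. It gives the time, the measured TCP pose, the force and the opening at its end, in the units of the state.
- sense(): the state, without advancing time (a new reading comes with each control period).
- grab_frame(name): name is "side" or "top" or "wrist"; returns a dict with "image" (384x512x3 uint8, red, green, blue), "K" (3x3 intrinsics, pixels), "k1" (the pictures are not rectified: a ray, as slopes to the right and down, at radius r is drawn at 1 + k1 r^2 times it, then the intrinsics apply), "cam_to_world" (4x4, takes a point from camera to world coordinates). Camera axes: x right, y down, z forward; pixel columns grow to the right and rows downward; lengths in mm; the calibration is good to about 2 mm. A picture is of the moment at which its call begins. There is no depth.
- sign_off(): hands the job in, once; it reports no verdict.
Trained networks look in a picture, given as the dict that the camera call returned (one of the last four; its "shot" number tells which), for a name from the list of things; names that differ only in an ending like _2 or _b are one class to them, and where a whole thing is asked for, a point or a joint stands for the part that bears it (a point fixed in the world has none). Each returns a list of dicts, best first, with "p" (0 to 1); they miss things now and then, are a little off and sometimes report something else, mostly with a low value. They report only what shows in the picture. A call takes as long as a camera call.
- find_in(picture, label): "uv" ([column, row] in pixels, amid what is visible of it).
- mark_of(picture, label): "uv" ([column, row] in pixels: a listed point, or the origin of a listed thing).
The state is a dict: "clock": time; "joint_positions": joint angles; "qvel": joint speeds; "joint_efforts": joint torques, N m; "tcp_pos": TCP position; "ee_rot": TCP orientation; "force": force on the tool from outside, world axes, zero at the start; "torque": the same for the moment, N m; "gripper_width": finger opening in mm.
Only numpy, scipy, OpenCV 4.12 (cv2) and the standard library are available. Lean on these libraries where they do the work, as an engineer would, in place of code of your own. Each camera call takes 0.05 s, during which the arm holds its last target.

### The job

Close the open bay on top of the small white bench analyser with the cover plate that fits it, the larger of the two lying on the bench. Tilt the plate, hook one short edge under the lip on the robot's side of the bay, then lower the other edge inside the sill at the far side, keeping hold of it until it lies flat on the ledges, and let go. Leave the small cover and everything else on the bench where it is.

Things in the scene. Friction and masses are not known exactly. Their poses are not given: they have to be found in the camera images.
- cover_handle (a point): Larger cover, 0.14 to 0.28 kg: aluminium plate 130 (x) x 90 (y) x 5 mm, same either way round, flat on the bench, z up. Grey bow handle on its centre: bar 60 (x) x 14 (y) x 18 mm high on a 10 mm post at each end; pinch it across the 14 mm. Origin: centre of the bar, 41 mm above the plate's underside, 36 above its top face.
- bay (a point): Centre of the open bay in the fixed white analyser, at the height of its two side ledges, 50 mm above the bench, where the cover's underside will lie. x from lip to sill (away from the robot, yaw up to 17 degrees), y across, z up. Bay: x -75 to 75, y -55 to 55 mm. At x = 75 a sill, 12 mm thick, top 20 mm above the ledges; sides rise 8 mm, the housing at x = -75 40 mm above them.
- lip (a point): Middle of the lip's lower free edge, at x = -43 mm in the bay's axes, 22 mm above the ledges; same axes. The lip, 120 wide, 6 mm thick, slopes down to the housing at x = -75, where its underside is 10 mm above the ledges. Lip to sill is 118 mm, so the 130 mm cover goes in only tilted (about 20 degrees), low edge first; seated, its edge is 12 to 32 mm under the lip.
- small_cover_handle (a point): Small cover, which does not fit: leave it alone. Aluminium plate 85 (x) x 65 (y) x 5 mm with the same handle; origin and axes as for the larger cover. The two covers may lie in either of two places on the bench.

How it is judged:
By the outcome, as a careful person would: the job done as asked, in the order asked, and still so for the second after the job is handed in, with the robot touching nothing.
It also fails if it takes over 45 s, if anything falls off the work surface, if the arm or the gripper's body presses on something with over 40 N, if the wrist force passes 120 N, or if a joint passes its speed limit or range.

## Working session

There is one attempt and no reset: what is moved stays moved. The work goes in short steps, Python scripts to look and compute and a shell command to move; the robot and the scene stay as the last step left them, time stands still between calls to the robot, and variables do not carry over. Pictures are saved under pics/ and viewed, and the job is handed in when it is done.

```bash
ls; mkdir -p pics
python3 - <<'E'
from plant import *
import cv2
s=sense();print({k:s[k] for k in ('clock','tcp_pos','ee_rot','force','gripper_width')},tips_ahead)
for n in ("side","top","wrist"):
    f=grab_frame(n);cv2.imwrite(f"pics/a_{n}.png",f["image"][:,:,::-1])
    print(n,f["K"],f["k1"],f["cam_to_world"])
    for l in("cover_handle","small_cover_handle","bay","lip"):
        print(l,mark_of(f,l)[:3])
E
```

```text
pics
{'clock': 0.0, 'tcp_pos': array([ 122.12512966, -510.55913403,  404.15635866]), 'ee_rot': array([[-9.72567653e-01, -2.09135319e-05,  2.32620206e-01],
       [-2.32620038e-01,  1.29192241e-03, -9.72566835e-01],
       [-2.80187450e-04, -9.99999165e-01, -1.26134685e-03]]), 'force': array([-0.10264699, -0.04020191,  0.15758288]), 'gripper_width': 88.15128205858309} 166.0
side [[373.98347744   0.         259.83603369]
 [  0.         373.98347744 196.73198834]
 [  0.           0.           1.        ]] -0.07166426959241282 [[ 9.04178552e-01 -2.43278275e-01  3.51108000e-01  2.92958350e+02]
 [-4.27131690e-01 -5.23464283e-01  7.37254138e-01 -5.39257557e+02]
 [ 4.43458264e-03 -8.16578732e-01 -5.77217038e-01  5.12356134e+02]
 [ 0.00000000e+00  0.00000000e+00  0.00000000e+00  1.00000000e+00]]
cover_handle []
small_cover_handle [{'uv': [324.5, 343.2], 'p': 0.76}]
bay [{'uv': [218.2, 162.7], 'p': 0.62}, {'uv': [323.6, 347.3], 'p': 0.23}]
lip [{'uv': [201.4, 163.4], 'p': 0.63}]
top [[379.95539381   0.         251.25791149]
 [  0.         379.95539381 195.70607233]
 [  0.           0.         
[... 263 characters left out ...]
000e+00  0.00000000e+00  1.00000000e+00]]
cover_handle [{'uv': [287.5, 192.3], 'p': 0.55}, {'uv': [158.5, 214.5], 'p': 0.49}]
small_cover_handle []
bay [{'uv': [160.8, 200.6], 'p': 0.93}]
lip [{'uv': [157.6, 215.3], 'p': 0.6}]
wrist [[307.4435148    0.         258.02600898]
 [  0.         307.4435148  186.55468024]
 [  0.           0.           1.        ]] -0.0846238274635019 [[ 2.31970872e-01 -9.28794866e-01 -2.89014899e-01  1.95136034e+02]
 [-9.72722349e-01 -2.21758942e-01 -6.80749842e-02 -4.93795589e+02]
 [-8.63942461e-04  2.96922665e-01 -9.54901139e-01  3.83317449e+02]
 [ 0.00000000e+00  0.00000000e+00  0.00000000e+00  1.00000000e+00]]
cover_handle []
small_cover_handle []
bay []
lip []
```

View pics/a_top.png

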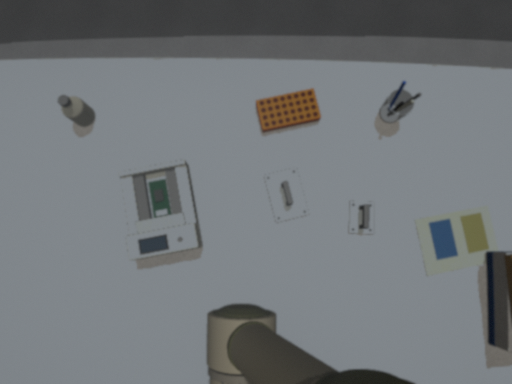

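View pics/a_side.png

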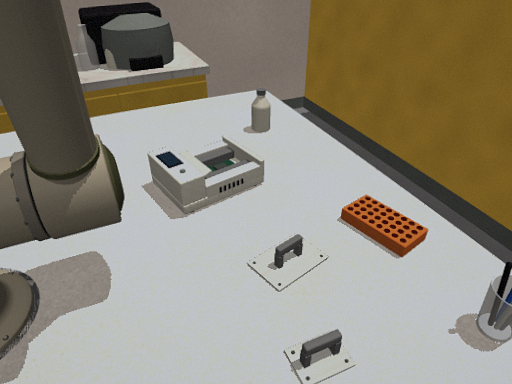

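View pics/a_wrist.png

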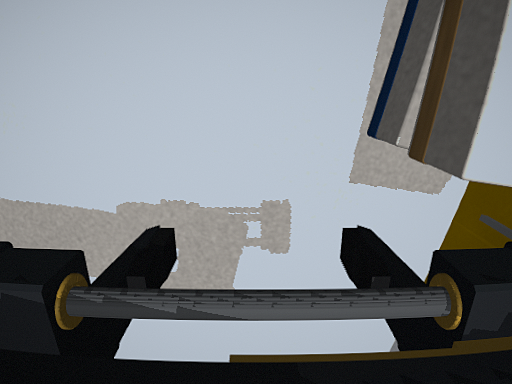

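The top picture shows the larger cover at about (287,193) with its handle nearly along the robot's x. The small cover is at (361,217), and the analyser bay at (160,200) with the lip on the robot's side. In the side picture the larger cover's handle is at about (289,250).

```bash
cat > h.py <<'E'
import numpy as np, cv2
from plant import *
def ray(f,uv):
    K=np.array(f["K"]);d=np.array([[ [float(uv[0]),float(uv[1])] ]])
    p=cv2.undistortPoints(d,K,np.array([f["k1"],0,0,0,0.]))[0,0]
    M=np.array(f["cam_to_world"]);v=M[:3,:3]@np.array([p[0],p[1],1]);return M[:3,3],v
def onz(f,uv,z):
    o,v=ray(f,uv);return o+v*(z-o[2])/v[2]
def tri(obs):
    A=np.zeros((3,3));b=np.zeros(3)
    for f,uv in obs:
        o,v=ray(f,uv);v=v/np.linalg.norm(v);P=np.eye(3)-np.outer(v,v);A+=P;b+=P@o
    return np.linalg.solve(A,b)
def proj(f,X):
    M=np.array(f["cam_to_world"]);R=M[:3,:3].T;t=-R@M[:3,3]
    return cv2.projectPoints(np.array(X,float).reshape(-1,1,3),cv2.Rodrigues(R)[0],t,np.array(f["K"]),np.array([f["k1"],0,0,0,0.]))[0][:,0]
E
python3 - <<'E'
from h import *
t=grab_frame("top");s=grab_frame("side")
for l in("cover_handle","small_cover_handle","bay","lip"): print(l,[ (round(m['uv'][0]),round(m['uv'][1]),m['p']) for m in find_in(t,l)[:2]+find_in(s,l)[:2]])
print("big",tri([(t,(287.5,192.3)),(s,(290,249))]),onz(t,(287.5,192.3),41))
print("bay",tri([(t,(160.8,200.6)),(s,(218.2,162.7))]),onz(t,(160.8,200.6),50))
print("lip",tri([(t,(157.6,215.3)),(s,(201.4,163.4))]),onz(t,(157.6,215.3),72))
a=cv2.resize(t["image"][140:270,100:400,::-1],None,fx=2.6,fy=2.6,interpolation=cv2.INTER_CUBIC);cv2.imwrite("pics/b_top.png",a)
a=cv2.resize(s["image"][120:300,130:350,::-1],None,fx=3.2,fy=3.2,interpolation=cv2.INTER_CUBIC);cv2.imwrite("pics/b_side.png",a)
E
```

```text
cover_handle [(286, 197, 0.7), (287, 260, 0.95)]
small_cover_handle [(360, 216, 0.74)]
bay [(159, 210, 0.8), (285, 258, 0.7), (320, 359, 0.7)]
lip [(159, 206, 0.63), (206, 175, 0.72)]
big [ 562.80243636 -102.78914777   33.22086314] [ 561.19939145 -101.88710765   41.        ]
bay [535.41706535 214.73308615  57.18158995] [532.28422734 217.70815846  50.        ]
lip [496.64747907 220.17085237  62.09374816] [493.47558257 218.3029203   72.        ]
```

View pics/b_top.png

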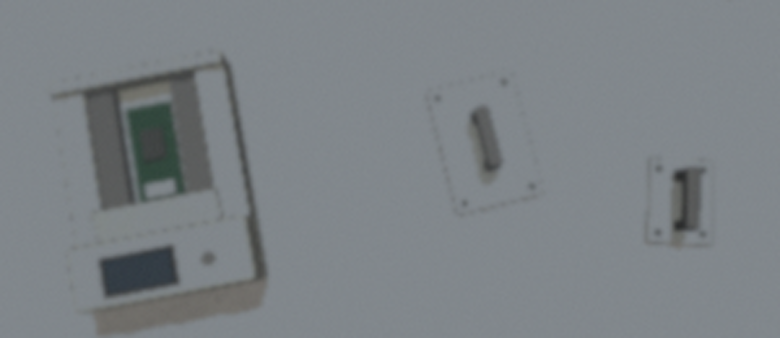

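View pics/b_side.png

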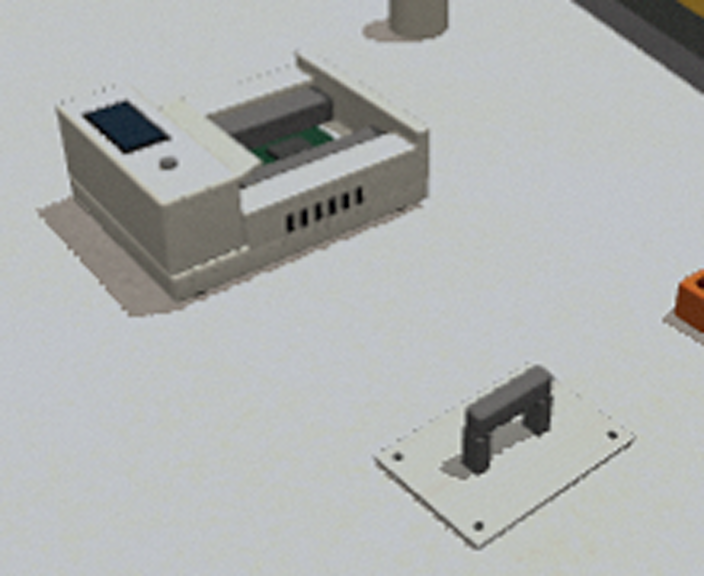

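Run:
```python
from h import *
t=grab_frame("top");s=grab_frame("side")
c=lambda p:(100+(p[0]+.5)/2.6-.5,140+(p[1]+.5)/2.6-.5)
cs=lambda p:(130+(p[0]+.5)/3.2-.5,120+(p[1]+.5)/3.2-.5)
def ln(n,f,k,ps,z):
    P=[onz(f,k(p),z)[:2] for p in ps]; print(n,[q.round(1) for q in P],"mean",np.mean(P,0).round(1)); return P
P=ln("holes",t,c,[(437,98),(504,82),(532,187),(464,203)],5)
for a,b in((3,0),(2,1)): d=P[b]-P[a];print("yaw",np.degrees(np.arctan2(d[1],d[0])),np.linalg.norm(d))
P=ln("holes side",s,cs,[(398,457),(478,526),(613,435)],5)
for nm,ps,z in(("lipedge",[(97,212),(214,190)],72),("sill in top",[(85,92),(196,72)],70),("sill outer",[(52,96),(228,60)],70),("left ledge/pcb edges",[(87,95),(103,208)],50),("right",[(195,75),(213,190)],50)):
    P=ln(nm,t,c,ps,z);d=P[1]-P[0];print(" ang",np.degrees(np.arctan2(d[1],d[0])),np.linalg.norm(d))
P=ln("bar",t,c,[(480,108),(494,170)],50)
P=ln("sill side view top outer/ inner",s,cs,[(297,55),(427,130)],70)
```

```text
holes [array([604.9, -52.4]), array([ 622.9, -120.5]), array([ 516. , -149.5]), array([498.5, -81.2])] mean [ 560.6 -100.9]
yaw 15.176373410329079 110.2172451172899
yaw 15.203376442063211 110.73602392712526
holes side [array([499.9, -80.8]), array([ 517.9, -148. ]), array([ 624.9, -119.1])] mean [ 547.6 -116. ]
lipedge [array([477.7, 268.8]), array([501.1, 158.2])] mean [489.4 213.5]
 ang -78.06562509905869 113.01482267940455
sill in top [array([592.8, 288. ]), array([614.2, 181.1])] mean [603.5 234.6]
 ang -78.67710453671687 109.0331411584851
sill outer [array([588.3, 320.2]), array([626.5, 150.8])] mean [607.4 235.5]
 ang -77.31182054926438 173.69964729688223
left ledge/pcb edges [array([593.3, 292.5]), array([482.8, 270. ])] mean [538.1 281.2]
 ang -168.50165410535195 112.76491521493581
right [array([615.1, 186.3]), array([502.7, 163.5])] mean [558.9 174.9]
 ang -168.5154913266923 114.72012830748852
bar [array([588. , -92.8]), array([ 527.8, -106.9])] mean [557.9 -99.9]
sill side view top outer/ inner [array([589.7, 316.7]), array([633.2, 158.3])] mean [611.5 237.5]
```

```bash
python3 -m pendant '[{"dx":-0.053,"dz":-0.0297,"turn":-0.004},{"dx":-0.053,"dz":-0.0297,"turn":-0.004},{"dx":-0.053,"dz":-0.0297,"turn":-0.004},{"dx":-0.053,"dz":-0.0297,"turn":-0.004},{"dx":-0.053,"dz":-0.0297,"turn":-0.004},{"dx":-0.053,"dz":-0.0297,"turn":-0.004},{"dx":-0.053,"dz":-0.0297,"turn":-0.004},{"dx":-0.053,"dz":-0.0297,"turn":-0.004}]'
cat > go.py <<'E'
import sys
from h import *
x,y,yaw=map(float,sys.argv[1:4]);zt=float(sys.argv[4]) if len(sys.argv)>4 else None
s=sense();R=np.array(s["ee_rot"]);p=np.array(s["tcp_pos"])
cur=np.degrees(np.arctan2(-R[1,0],-R[0,0]))
d=np.array([x-p[0],y-p[1],(zt-p[2]) if zt else 0])
print("clock",s["clock"],"tcp",p.round(1),"yaw",cur.round(2),"tool delta mm",(R.T@d).round(1),"turn rad",np.radians(cur-yaw).round(4),"F",s["force"].round(1),"T",s["torque"].round(2),"w",round(s["gripper_width"],1),"tooly",R[:,1].round(4))
E
python3 go.py 568.7 -98.9 15.2 188
```

```text
clock 1.35 tcp [ 122.1 -510.6  404.7] yaw 13.45 tool delta mm [-530.1  216.7 -296.5] turn rad -0.0305 F [-0.5 -0.1 -0.4] T [0.02 0.   0.02] w 88.3 tooly [ 0.e+00  1.e-04 -1.e+00]invalid input
```

```bash
python3 -m pendant '[{"hand":0.088,"dx":-0.053,"dy":0,"dz":-0.0297,"turn":-0.004},{"hand":0.088,"dx":-0.053,"dy":0,"dz":-0.0297,"turn":-0.004},{"hand":0.088,"dx":-0.053,"dy":0,"dz":-0.0297,"turn":-0.004},{"hand":0.088,"dx":-0.053,"dy":0,"dz":-0.0297,"turn":-0.004},{"hand":0.088,"dx":-0.053,"dy":0,"dz":-0.0297,"turn":-0.004},{"hand":0.088,"dx":-0.053,"dy":0,"dz":-0.0297,"turn":-0.004},{"hand":0.088,"dx":-0.053,"dy":0,"dz":-0.0297,"turn":-0.004},{"hand":0.088,"dx":-0.053,"dy":0,"dz":-0.0297,"turn":-0.004}]';python3 go.py 568.7 -98.9 15.2 188
```

```text
clock: 2.35
tcp_pos: [482.3, -168.7, 405.2]
ee_rot: [[-0.966, 0.002, 0.257], [-0.257, -0.003, -0.966], [-0.002, -1.0, 0.003]]
force: [0.4, -0.7, 0.9]
gripper_width: 88.2
clock 2.35 tcp [ 482.3 -168.7  405.2] yaw 14.9 tool delta mm [-101.1  217.2  -45.9] turn rad -0.0052 F [ 0.4 -0.7  0.9] T [-0.01 -0.01  0.  ] w 88.2 tooly [ 0.0023 -0.0027 -1.    ]
```

```bash
python3 -m pendant '[{"hand":0.088,"dx":-0.04,"dy":0.03,"dz":-0.018,"turn":-0.004},{"hand":0.088,"dx":-0.04,"dy":0.03,"dz":-0.018,"turn":0},{"hand":0.088,"dx":-0.02,"dy":0.03,"dz":-0.009,"turn":0},{"hand":0.088,"dx":0,"dy":0,"dz":0,"turn":0}]';python3 go.py 568.7 -98.9 15.2 188
python3 - <<'E'
from h import *
f=grab_frame("wrist");cv2.imwrite("pics/c_wrist.png",f["image"][:,:,::-1])
for m in mark_of(f,"cover_handle")[:2]: print(m,onz(f,m["uv"],41))
E
```

```text
clock: 2.85
tcp_pos: [571.8, -93.5, 313.0]
ee_rot: [[-0.964, 0.004, 0.267], [-0.267, -0.004, -0.964], [-0.003, -1.0, 0.005]]
force: [-0.3, 0.4, -0.2]
gripper_width: 87.6
clock 2.85 tcp [571.8 -93.5 313. ] yaw 15.47 tool delta mm [  4.8 125.    3.8] turn rad 0.0048 F [-0.3  0.4 -0.2] T [ 0.05 -0.03  0.  ] w 87.6 tooly [ 0.0041 -0.0038 -1.    ]
{'uv': [261.9, 202.4], 'p': 0.69} [ 557.06599734 -102.6791538    41.        ]
```

View pics/c_wrist.png

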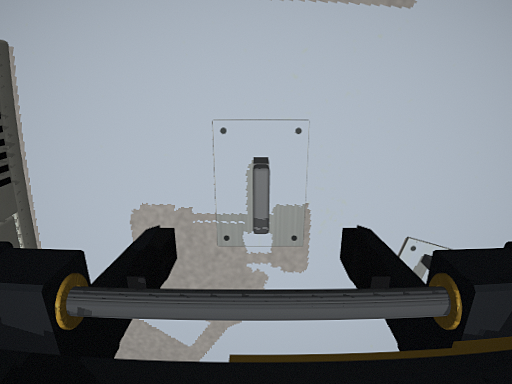

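The wrist picture shows the large cover square to the tool, with holes at (223,131), (298,131), (294,238) and (226,238). The bar runs from (261,158) to (261,233), so the yaw already matches.

```bash
python3 - <<'E'
from h import *
f=grab_frame("wrist")
P=[onz(f,p,5)[:2] for p in [(223,131),(298,131),(294,238),(226,238)]]
print(np.round(P,1),np.mean(P,0))
for a,b in((3,0),(2,1)): d=P[b]-P[a];print(np.degrees(np.arctan2(d[1],d[0])),np.linalg.norm(d))
E
python3 go.py 567.5 -99 15.2 188
```

```text
[[ 603.4  -54.7]
 [ 622.  -122.5]
 [ 515.3 -151.8]
 [ 496.8  -83.4]] [ 559.37092748 -103.09664886]
15.060874822394913 110.37522213042112
15.330128866437901 110.59272652797608
clock 3.0 tcp [571.3 -95.  316.4] yaw 15.34 tool delta mm [  5.7 128.4   1.7] turn rad 0.0024 F [ 0.2 -0.3  1.8] T [-0.04 -0.01 -0.03] w 87.8 tooly [ 0.0096 -0.0061 -0.9999]
```

```bash
python3 -m pendant '[{"hand":0.088,"dx":0.003,"dy":0.045,"dz":0.002,"turn":0},{"hand":0.088,"dx":0.003,"dy":0.045,"dz":0,"turn":0},{"hand":0.088,"dx":0,"dy":0.02,"dz":0,"turn":0},{"hand":0.088,"dx":0,"dy":0,"dz":0,"turn":0}]';python3 go.py 567.7 -99.9 15.2 188
python3 - <<'E'
from h import *
f=grab_frame("wrist");cv2.imwrite("pics/d_wrist.png",f["image"][:,:,::-1])
E
```

```text
clock: 3.5
tcp_pos: [566.7, -103.7, 210.9]
ee_rot: [[-0.966, 0.021, 0.259], [-0.26, -0.011, -0.966], [-0.017, -1.0, 0.016]]
force: [-0.7, -0.0, 0.0]
gripper_width: 87.9
clock 3.5 tcp [ 566.7 -103.7  210.9] yaw 15.06 tool delta mm [-1.6 22.9 -3.7] turn rad -0.0025 F [-0.7 -0.   0. ] T [ 0.    0.04 -0.01] w 87.9 tooly [ 0.0207 -0.0111 -0.9997]
```

View pics/d_wrist.png

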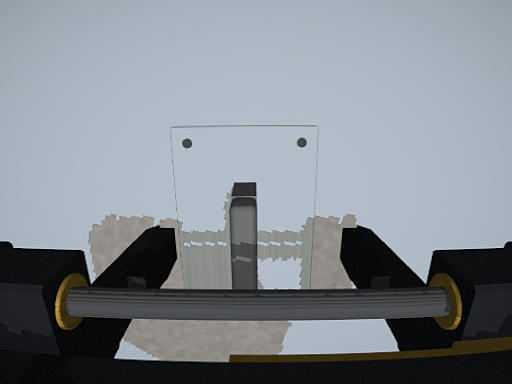

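```bash
cat > go.py <<'E'
import sys
from h import *
# target of the GRASP POINT
x,y,yaw,z=map(float,sys.argv[1:5])
s=sense();R=np.array(s["ee_rot"]);g=np.array(s["tcp_pos"])+147*R[:,1]
cur=np.degrees(np.arctan2(-R[1,0],-R[0,0]))
d=np.array([x,y,z])-g
print("clock",round(s["clock"],2),"grasp",g.round(1),"yaw",cur.round(2),"tool delta mm",(R.T@d).round(1),"turn",np.radians(cur-yaw).round(4),"F",s["force"].round(1),"T",s["torque"].round(2),"w",round(s["gripper_width"],1),"tooly",R[:,1].round(4),"tilt",np.degrees(np.arcsin(R[0:2,1]@[np.cos(np.radians(cur)),np.sin(np.radians(cur))])).round(2))
E
python3 go.py 567.7 -100.9 15.2 41
```

```text
clock 3.55 grasp [ 570.3 -105.4   64.9] yaw 15.06 tool delta mm [ 1.7 23.8 -5.4] turn -0.0024 F [ 0.4 -0.4  0.3] T [0.07 0.03 0.01] w 88.3 tooly [ 0.0224 -0.0118 -0.9997] tilt 1.07
```

```bash
python3 -m pendant '[{"hand":0.088,"dx":0.002,"dy":0.012,"dz":-0.005,"turn":0},{"hand":0.088,"dx":0,"dy":0.012,"dz":0,"turn":0},{"hand":0.088,"dx":0,"dy":0,"dz":0,"turn":0}]';python3 go.py 567.7 -100.9 15.2 41
python3 - <<'E'
from h import *
f=grab_frame("wrist");cv2.imwrite("pics/e_wrist.png",f["image"][:,:,::-1])
f=grab_frame("side");cv2.imwrite("pics/e_side.png",f["image"][:,:,::-1])
E
```

```text
clock: 3.92
tcp_pos: [564.4, -100.0, 189.2]
ee_rot: [[-0.966, 0.027, 0.259], [-0.259, -0.014, -0.966], [-0.022, -1.0, 0.02]]
force: [0.3, -0.1, 0.5]
gripper_width: 88.3
clock 3.92 grasp [ 568.4 -102.    42.2] yaw 15.03 tool delta mm [ 0.4  1.2 -1.3] turn -0.0029 F [ 0.3 -0.1  0.5] T [ 0.03 -0.01  0.03] w 88.3 tooly [ 0.0268 -0.0136 -0.9995] tilt 1.28
```

View pics/e_side.png

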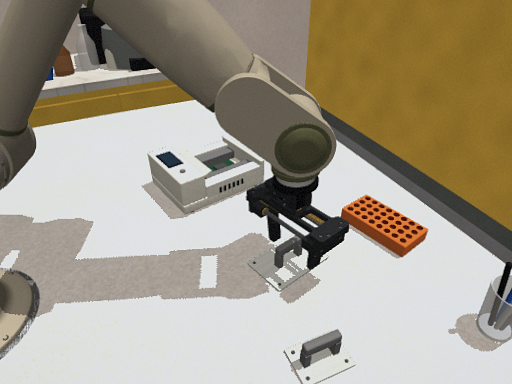

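View pics/e_wrist.png

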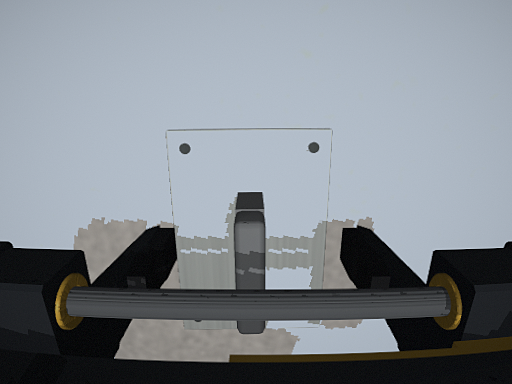

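The side picture shows the open fingers either side of the handle. In the wrist picture the bar is at column 250 against the finger middle at about 258, so about 2 mm to one side. I close now.

```bash
python3 -m pendant '[{"hand":0.04,"dx":0,"dy":0.001,"dz":-0.002,"turn":-0.002},{"hand":0.02,"dx":0,"dy":0,"dz":0,"turn":0},{"hand":0.005,"dx":0,"dy":0,"dz":0,"turn":0},{"hand":0.005,"dx":0,"dy":0,"dz":0,"turn":0},{"hand":0.005,"dx":0,"dy":0,"dz":0,"turn":0},{"hand":0.005,"dx":0,"dy":0,"dz":0,"turn":0}]';python3 go.py 567.7 -100.9 15.2 41
```

```text
clock: 4.78
tcp_pos: [564.4, -98.1, 189.6]
ee_rot: [[-0.965, 0.029, 0.261], [-0.262, -0.015, -0.965], [-0.024, -0.999, 0.022]]
force: [0.1, -0.5, -0.0]
gripper_width: 30.0
clock 4.78 grasp [ 568.7 -100.2   42.6] yaw 15.17 tool delta mm [1.2 1.6 0.4] turn -0.0006 F [ 0.1 -0.5 -0. ] T [ 0.02 -0.01  0.02] w 30.0 tooly [ 0.0293 -0.0145 -0.9995] tilt 1.4
```

```bash
python3 -m pendant '[{"hand":0,"dx":0,"dy":0,"dz":0,"turn":0},{"hand":0,"dx":0,"dy":0,"dz":0,"turn":0},{"hand":0,"dx":0,"dy":0,"dz":0,"turn":0}]';python3 go.py 567.7 -100.9 15.2 41
```

```text
clock: 5.15
tcp_pos: [564.4, -98.0, 189.5]
ee_rot: [[-0.965, 0.029, 0.261], [-0.261, -0.014, -0.965], [-0.024, -0.999, 0.021]]
force: [-0.2, -0.3, -0.4]
gripper_width: 13.6
clock 5.15 grasp [ 568.6 -100.1   42.6] yaw 15.16 tool delta mm [1.2 1.5 0.5] turn -0.0007 F [-0.2 -0.3 -0.4] T [ 0.09 -0.01 -0.04] w 13.6 tooly [ 0.0289 -0.0142 -0.9995] tilt 1.39
```

```bash
python3 -m pendant '[{"hand":0,"dx":0,"dy":-0.02,"dz":0,"turn":0},{"hand":0,"dx":0,"dy":-0.05,"dz":0,"turn":0},{"hand":0,"dx":0,"dy":-0.05,"dz":0,"turn":0},{"hand":0,"dx":0,"dy":0,"dz":0,"turn":0}]';python3 go.py 567.7 -100.9 15.2 165
python3 - <<'E'
from h import *
f=grab_frame("wrist");cv2.imwrite("pics/f_wrist.png",f["image"][:,:,::-1])
f=grab_frame("side");cv2.imwrite("pics/f_side.png",f["image"][:,:,::-1])
E
```

```text
clock: 5.65
tcp_pos: [560.5, -96.3, 311.0]
ee_rot: [[-0.965, 0.025, 0.261], [-0.261, -0.013, -0.965], [-0.021, -1.0, 0.019]]
force: [-0.1, -0.9, -3.0]
gripper_width: 13.6
clock 5.65 grasp [564.2 -98.2 164. ] yaw 15.16 tool delta mm [-2.7 -0.8  3.5] turn -0.0008 F [-0.1 -0.9 -3. ] T [ 0.06 -0.05  0.01] w 13.6 tooly [ 0.025  -0.0131 -0.9996] tilt 1.18
```

View pics/f_side.png

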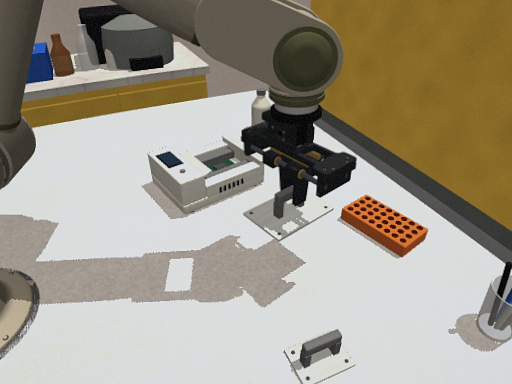

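View pics/f_wrist.png

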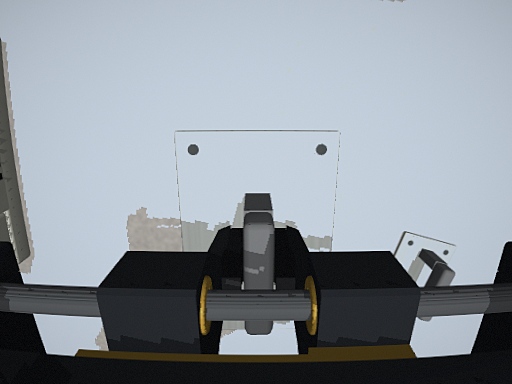

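The plate is held level, with the far holes at (193,150) and (321,150) in the wrist picture. Next I refine the bay pose from the two fixed cameras.

Run:
```python
from h import *
t=grab_frame("top");s=grab_frame("side")
def model(x,y,yaw):
    c,sn=np.cos(np.radians(yaw)),np.sin(np.radians(yaw))
    L=[]
    for a,b in [((-43,-60,22),(-43,60,22)),((75,-55,20),(75,55,20)),((75,-55,0),(75,55,0)),((-75,-60,40),(-75,60,40)),((87,-70,20),(87,70,20)),((-75,-55,8),(75,-55,8)),((-75,55,8),(75,55,8)),((-75,-55,0),(75,-55,0))]:
        L.append([(x+c*p[0]-sn*p[1],y+sn*p[0]+c*p[1],50+p[2]) for p in(a,b)])
    return L
def draw(f,box,k,name,pose):
    u0,v0,u1,v1=box
    im=np.ascontiguousarray(cv2.resize(f["image"][v0:v1,u0:u1,::-1],None,fx=k,fy=k,interpolation=cv2.INTER_CUBIC))
    ov=im.copy()
    for l in model(*pose):
        q=proj(f,l);q=((q-[u0,v0]+.5)*k-.5)
        cv2.line(ov,tuple(int(round(v)) for v in q[0]),tuple(int(round(v)) for v in q[1]),(0,0,255),1)
    cv2.imwrite(name,np.hstack([im,ov]))
pose=(531,219.5,11.5)
draw(t,(110,150,210,270),4,"pics/g_top.png",pose)
draw(s,(140,130,270,220),3,"pics/g_side.png",pose)
```

```text
(no output)
```

View pics/g_top.png

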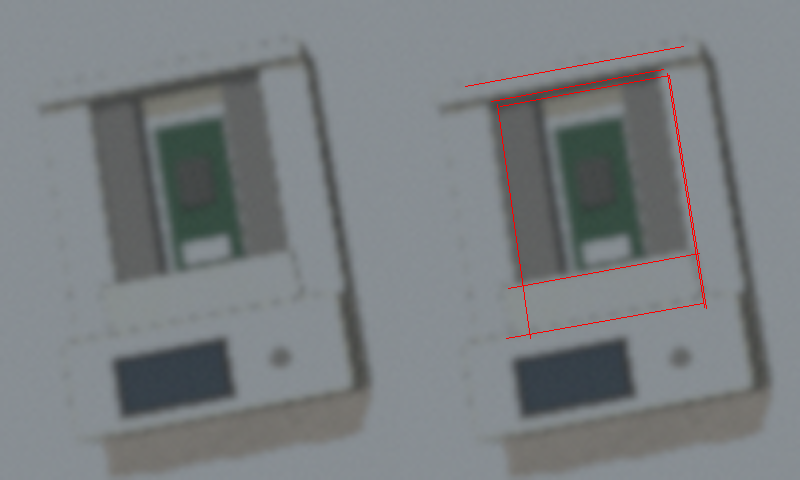

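View pics/g_side.png

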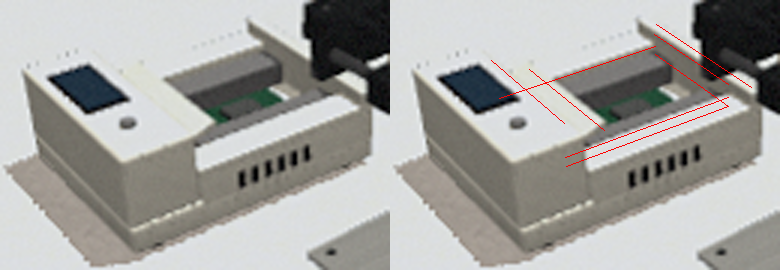

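Run:
```python
from h import *
t=grab_frame("top");s=grab_frame("side")
def model(x,y,yaw):
    c,sn=np.cos(np.radians(yaw)),np.sin(np.radians(yaw))
    L=[]
    for a,b in [((-43,-60,22),(-43,60,22)),((75,-67,20),(75,67,20)),((-75,-60,40),(-75,60,40)),((87,-67,20),(87,67,20)),((-75,-55,8),(75,-55,8)),((-75,55,8),(75,55,8))]:
        L.append([(x+c*p[0]-sn*p[1],y+sn*p[0]+c*p[1],50+p[2]) for p in(a,b)])
    return L
def draw(f,box,k,name,pose):
    u0,v0,u1,v1=box
    im=np.ascontiguousarray(cv2.resize(f["image"][v0:v1,u0:u1,::-1],None,fx=k,fy=k,interpolation=cv2.INTER_CUBIC))
    for l in model(*pose):
        q=proj(f,l);q=((q-[u0,v0]+.5)*k-.5)
        cv2.line(im,tuple(int(round(v)) for v in q[0]),tuple(int(round(v)) for v in q[1]),(0,0,255),1)
    cv2.imwrite(name,im)
pose=(530,224,11.2)
draw(t,(110,150,210,250),6,"pics/h_top.png",pose)
draw(s,(140,130,270,220),6,"pics/h_side.png",pose)
```

```text
(no output)
```

View pics/h_top.png

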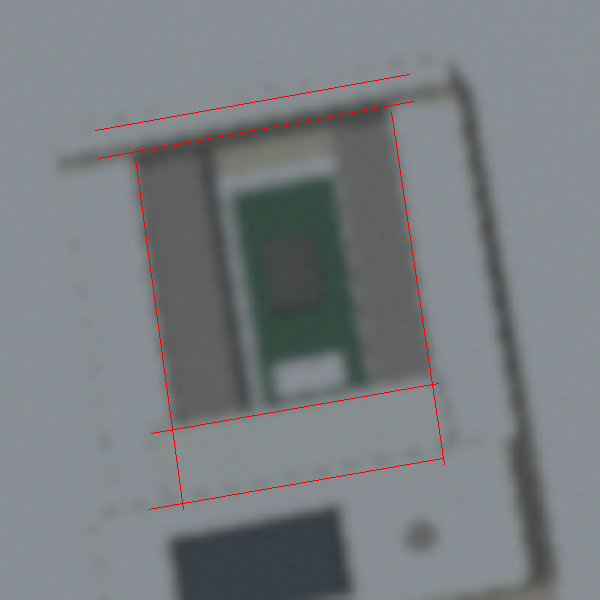

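View pics/h_side.png

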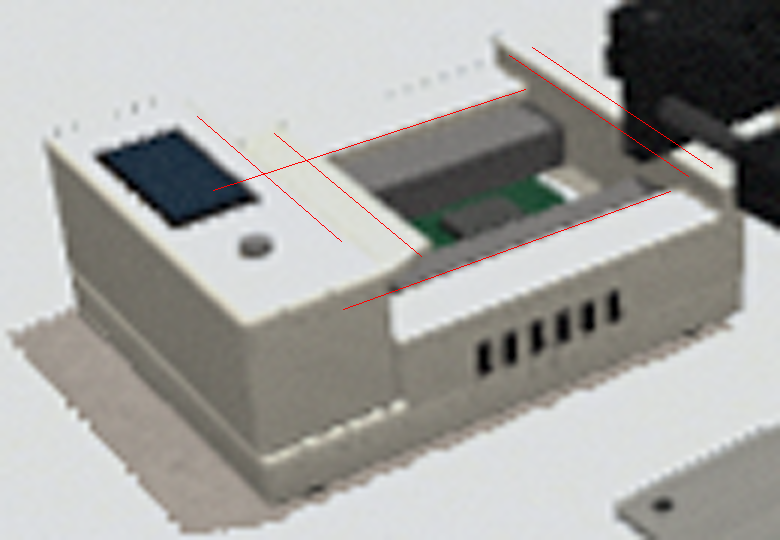

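The overlay agrees to about 3 mm. I take the bay centre as about (533, 224.5) with yaw 11.2°. The tool can't pitch, so I'll pre-tilt the plate in the grip by resting its far edge on the sill top.

```bash
python3 go.py 567.3 231.3 11.2 165
```

```text
clock 5.95 grasp [562.5 -97.6 159.3] yaw 15.14 tool delta mm [ -90.6   -8.8 -316.2] turn 0.0687 F [ 0.3 -0.4 -2.4] T [0.   0.   0.02] w 13.8 tooly [ 0.0166 -0.0097 -0.9998] tilt 0.77
```

```bash
python3 -m pendant '[{"hand":0,"dx":-0.013,"dy":-0.006,"dz":-0.045,"turn":0},{"hand":0,"dx":-0.013,"dy":-0.005,"dz":-0.045,"turn":0},{"hand":0,"dx":-0.013,"dy":0,"dz":-0.045,"turn":0},{"hand":0,"dx":-0.013,"dy":0,"dz":-0.045,"turn":0},{"hand":0,"dx":-0.013,"dy":0,"dz":-0.045,"turn":0},{"hand":0,"dx":-0.013,"dy":0,"dz":-0.045,"turn":0},{"hand":0,"dx":0,"dy":0,"dz":-0.02,"turn":0.02}]';python3 go.py 567.3 231.3 11.2 165
```

```text
clock: 6.82
tcp_pos: [560.1, 211.8, 307.5]
ee_rot: [[-0.971, 0.006, 0.237], [-0.237, -0.009, -0.971], [-0.004, -1.0, 0.011]]
force: [0.2, -0.6, -3.3]
gripper_width: 13.6
clock 6.83 grasp [560.9 210.4 160.5] yaw 13.73 tool delta mm [-11.2  -4.7 -18.7] turn 0.0442 F [ 0.2 -0.6 -3.3] T [ 0.01  0.05 -0.03] w 13.6 tooly [ 0.006  -0.0094 -0.9999] tilt 0.2
```

```bash
python3 -m pendant '[{"hand":0,"dx":-0.009,"dy":0,"dz":-0.012,"turn":0.044},{"hand":0,"dx":-0.001,"dy":0,"dz":-0.005,"turn":0},{"hand":0,"dx":0,"dy":0,"dz":0,"turn":0}]';python3 go.py 567.3 231.3 11.2 130
python3 - <<'E'
from h import *
for n in("wrist","side","top"):
  f=grab_frame(n);cv2.imwrite(f"pics/i_{n}.png",f["image"][:,:,::-1])
E
```

```text
clock: 7.2
tcp_pos: [565.4, 232.6, 304.4]
ee_rot: [[-0.98, 0.001, 0.197], [-0.197, -0.01, -0.98], [0.001, -1.0, 0.011]]
force: [-0.4, 0.1, -2.4]
gripper_width: 13.5
clock 7.2 grasp [565.6 231.  157.4] yaw 11.35 tool delta mm [-1.8 27.4 -0.2] turn 0.0025 F [-0.4  0.1 -2.4] T [-0.    0.04  0.01] w 13.5 tooly [ 0.0013 -0.0105 -0.9999] tilt -0.04
```

View pics/i_side.png

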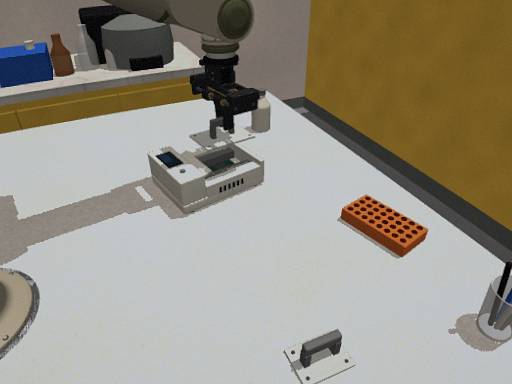

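View pics/i_wrist.png

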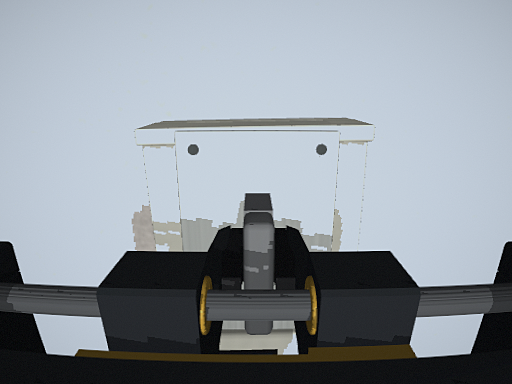

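Run:
```python
from h import *
f=grab_frame("wrist");im=f["image"][100:170,120:390,::-1]
cv2.imwrite("pics/j.png",cv2.resize(im,None,fx=2.9,fy=2.9,interpolation=cv2.INTER_CUBIC))
```

```text
(no output)
```

View pics/j.png

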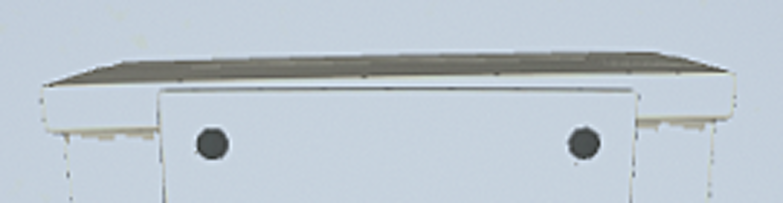

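```bash
python3 - <<'E'
from h import *
f=grab_frame("wrist")
c=lambda x,y:(120+(x+.5)/2.9-.5,100+(y+.5)/2.9-.5)
O=[onz(f,c(*p),70)[:2] for p in((44,86),(735,72))];I=[onz(f,c(*p),70)[:2] for p in((44,131),(735,120))]
for P in(O,I):
    d=P[0]-P[1];print(np.round(P,1),np.mean(P,0).round(1),"yaw",np.degrees(np.arctan2(-d[0],d[1])).round(2),np.linalg.norm(d))
y=np.radians(11.2);u=np.array([np.cos(y),np.sin(y)])
print("centre from inner",np.mean(I,0)-75*u,"outer",np.mean(O,0)-87*u)
E
python3 go.py 567.3 231.3 11.2 120
```

```text
[[599.  323.2]
 [634.4 160.8]] [616.7 242. ] yaw 12.29 166.18498407754845
[[588.1 322.2]
 [623.2 157.4]] [605.6 239.8] yaw 12.03 168.5311073162182
centre from inner [532.06824693 225.23591709] outer [531.33805771 225.09136479]
clock 7.45 grasp [565.9 230.6 158.2] yaw 11.26 tool delta mm [-1.5 38.2 -0.8] turn 0.001 F [ 0.2 -0.3 -2.4] T [ 0.01  0.02 -0.07] w 14.0 tooly [ 0.0025 -0.0101 -0.9999] tilt 0.03
```

```bash
python3 -m pendant '[{"hand":0,"dx":0,"dy":0.02,"dz":-0.001,"turn":-0.013},{"hand":0,"dx":0,"dy":0.015,"dz":0,"turn":0},{"hand":0,"dx":0,"dy":0.003,"dz":0,"turn":0},{"hand":0,"dx":0,"dy":0,"dz":0,"turn":0}]';python3 go.py 566.4 231.7 12 107
```

```text
clock: 7.95
tcp_pos: [565.9, 231.7, 267.0]
ee_rot: [[-0.978, 0.004, 0.207], [-0.207, -0.01, -0.978], [-0.002, -1.0, 0.011]]
force: [0.2, -0.5, -2.4]
gripper_width: 13.8
clock 7.95 grasp [566.5 230.2 120. ] yaw 11.94 tool delta mm [-0.2 12.9 -1.6] turn -0.001 F [ 0.2 -0.5 -2.4] T [-0.01  0.01 -0.02] w 13.8 tooly [ 0.0042 -0.0099 -0.9999] tilt 0.12
```

```bash
python3 -m pendant '[{"hand":0,"dx":0,"dy":0.005,"dz":-0.001,"turn":0},{"hand":0,"dx":0,"dy":0.003,"dz":0,"turn":0},{"hand":0,"dx":0,"dy":0.003,"dz":0,"turn":0}]';python3 go.py 566.4 231.7 12 107; python3 -m pendant '[{"hand":0,"dx":0,"dy":0.003,"dz":0,"turn":0},{"hand":0,"dx":0,"dy":0.002,"dz":0,"turn":0}]'; python3 go.py 566.4 231.7 12 107
```

```text
clock: 8.32
tcp_pos: [565.8, 232.8, 257.7]
ee_rot: [[-0.978, 0.007, 0.207], [-0.207, -0.01, -0.978], [-0.004, -1.0, 0.011]]
force: [-7.0, -1.0, 9.1]
gripper_width: 13.7
clock 8.32 grasp [566.8 231.4 110.7] yaw 11.95 tool delta mm [ 0.3  3.7 -0.4] turn -0.0009 F [-7.  -1.   9.1] T [-0.21  0.78  0.01] w 13.7 tooly [ 0.0065 -0.0096 -0.9999] tilt 0.25
clock: 8.57
tcp_pos: [565.4, 232.8, 255.1]
ee_rot: [[-0.978, 0.006, 0.208], [-0.208, -0.01, -0.978], [-0.004, -1.0, 0.011]]
force: [-8.7, -2.7, 10.6]
gripper_width: 13.4
clock 8.57 grasp [566.2 231.4 108.1] yaw 11.98 tool delta mm [-0.2  1.1 -0.3] turn -0.0004 F [-8.7 -2.7 10.6] T [-0.38  1.23 -0.03] w 13.4 tooly [ 0.0059 -0.0101 -0.9999] tilt 0.21
```

Run:
```python
from h import *
f=grab_frame("wrist");g=grab_frame("side")
cv2.imwrite("pics/k.png",np.vstack([f["image"][90:340,100:400,::-1],cv2.resize(g["image"][80:220,140:290,::-1],(300,280))]))
```

```text
(no output)
```

View pics/k.png

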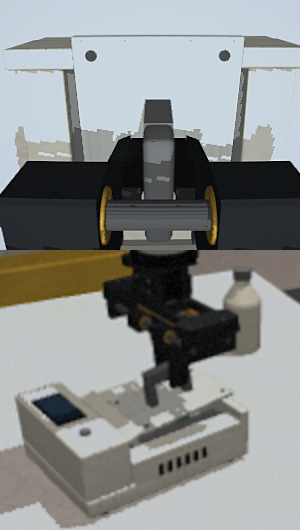

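The wrist picture shows the far hole spacing growing from 128 to 133 px, so the plate has pivoted in the grip by about 8° with its far edge up. I press 3 mm more.

```bash
python3 -m pendant '[{"hand":0,"dx":0,"dy":0.003,"dz":0,"turn":0},{"hand":0,"dx":0,"dy":0.003,"dz":0,"turn":0}]'; python3 go.py 566.4 231.7 12 107
python3 - <<'E'
from h import *
f=grab_frame("wrist");g=grab_frame("side")
cv2.imwrite("pics/l.png",np.vstack([f["image"][90:340,100:400,::-1],cv2.resize(g["image"][80:220,140:290,::-1],(300,280))]))
E
```

```text
clock: 8.93
tcp_pos: [564.7, 232.8, 251.5]
ee_rot: [[-0.978, 0.005, 0.208], [-0.208, -0.011, -0.978], [-0.002, -1.0, 0.012]]
force: [-9.8, -2.9, 8.9]
gripper_width: 13.6
clock 8.93 grasp [565.4 231.2 104.6] yaw 12.0 tool delta mm [-1.1 -2.4 -0.2] turn 0.0001 F [-9.8 -2.9  8.9] T [-0.38  1.24  0.01] w 13.6 tooly [ 0.0046 -0.0109 -0.9999] tilt 0.13
```

View pics/l.png

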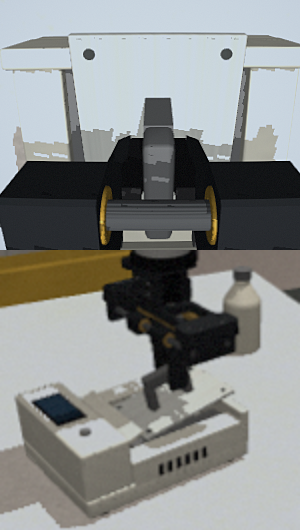

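```bash
cat > tilt.py <<'E'
from h import *
from scipy.optimize import least_squares
# args: left hole u v right hole u v ; fits tilt & offset a; prints near/far edge in bay axes
B=np.array([532.2,224.4,50.]);yb=np.radians(12);Rb=np.array([[np.cos(yb),-np.sin(yb),0],[np.sin(yb),np.cos(yb),0],[0,0,1]])
def pts(s,th,a,hz,loc):
    R=np.array(s["ee_rot"]);g=np.array(s["tcp_pos"])+147*R[:,1]
    F=np.stack([-R[:,0],-R[:,2],-R[:,1]],1)
    c,n=np.cos(th),np.sin(th);Ry=np.array([[c,0,-n],[0,1,0],[n,0,c]])
    return g+(F@Ry@(np.array(loc,float)-[a,0,hz]).T).T
def fit(f,s,uv):
    loc=[(55,35,5),(55,-35,5)]
    r=least_squares(lambda p:np.r_[(proj(f,pts(s,p[0],p[1],42.5,loc))-uv).ravel(),(p[1]-8)/2],[.1,8])
    th,a=r.x
    E=(pts(s,th,a,42.5,[(-65,0,0),(-65,0,5),(65,0,0),(0,0,0)])-B)@Rb
    print("tilt",np.degrees(th).round(1),"a",a.round(1),"res",r.fun.round(1));print("near bot",E[0].round(1),"near top",E[1].round(1),"far bot",E[2].round(1),"centre",E[3].round(1))
def holes(f):
    g=cv2.cvtColor(f["image"],cv2.COLOR_RGB2GRAY)[110:190]
    m=(g<120).astype(np.uint8);n,l,st,c=cv2.connectedComponentsWithStats(m)
    o=[(c[i]+[0,110]) for i in range(1,n) if 40<st[i,4]<250 and .6<st[i,2]/st[i,3]<1.6]
    return sorted(o,key=lambda p:p[0])
if __name__=="__main__":
    import sys
    f=grab_frame("wrist");s=sense();h=holes(f);print([x.round(1) for x in h])
    if len(sys.argv)>4: h=np.array(sys.argv[1:5],float).reshape(2,2)
    if len(h)==2: fit(f,s,np.array(h))
    cv2.imwrite("pics/t%.2f.png"%s["clock"],f["image"][:,:,::-1])
E
python3 tilt.py
```

```text
[array([188.4, 143.9]), array([326. , 143.7])]
tilt 8.9 a 10.8 res [ 0.2 -0.3 -0.6 -0.2  1.4]
near bot [-34.3  -0.8   0.6] near top [-35.1  -0.8   5.6] far bot [94.1 -0.6 21. ] centre [29.9 -0.7 10.8]
```

```bash
python3 tilt.py 192.9 149.6 321.2 149.6
```

```text
[array([188.4, 143.9]), array([326. , 143.7])]
tilt -3.1 a 8.3 res [ 0.1  0.  -0.1 -0.1  0.2]
near bot [-41.6  -0.6  15.8] near top [-41.3  -0.6  20.8] far bot [88.3 -0.7  9.2] centre [23.4 -0.7 12.5]
```

Calibrating the fit with the level picture, the true tilt is about 10.7° and the near edge is just above the ledges. That is enough to pass under the lip with several mm each way. I lift 9 mm and slide toward the lip.

```bash
python3 -m pendant '[{"hand":0,"dx":0,"dy":-0.005,"dz":0,"turn":0},{"hand":0,"dx":0,"dy":-0.005,"dz":0,"turn":0},{"hand":0,"dx":0,"dy":0,"dz":0,"turn":0}]'; python3 go.py 538.6 225.5 12 113.6;python3 tilt.py;python3 - <<'E'
from h import *
g=grab_frame("side")
cv2.imwrite("pics/m.png",cv2.resize(g["image"][80:220,130:290,::-1],(800,700)[:2] if 0 else (680,595),interpolation=cv2.INTER_CUBIC))
E
```

```text
clock: 9.5
tcp_pos: [564.8, 233.0, 262.3]
ee_rot: [[-0.978, 0.006, 0.208], [-0.208, -0.011, -0.978], [-0.004, -1.0, 0.012]]
force: [-0.7, 0.0, -2.7]
gripper_width: 13.5
clock 9.5 grasp [565.6 231.4 115.3] yaw 12.01 tool delta mm [27.7  1.6  0.2] turn 0.0001 F [-0.7  0.  -2.7] T [ 0.   -0.01 -0.  ] w 13.5 tooly [ 0.0058 -0.0106 -0.9999] tilt 0.2
[array([189.1, 144.2]), array([325.9, 144.2])]
tilt 8.2 a 10.6 res [-0.1 -0.2 -0.9 -0.2  1.3]
near bot [-34.6  -0.7  12. ] near top [-35.4  -0.6  17. ] far bot [94.  -0.5 30.9] centre [29.7 -0.6 21.5]
```

View pics/m.png

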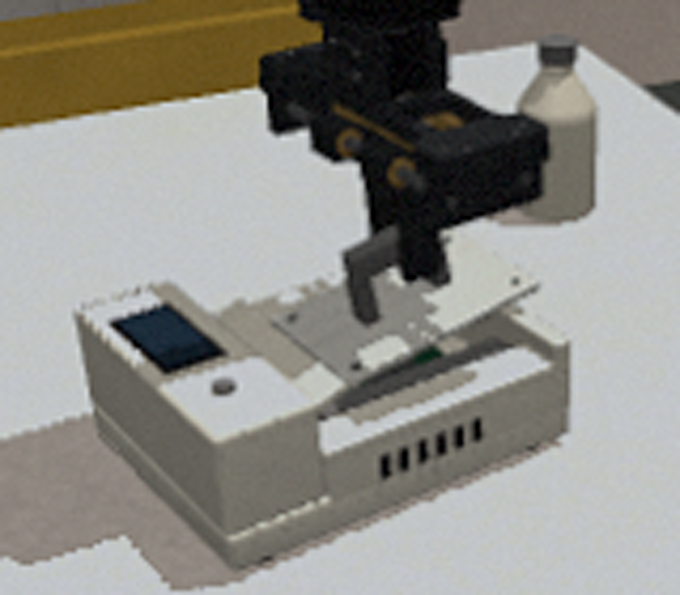

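The side picture shows the plate held tilted, with its low edge just in front of the lip at about (300,335)–(350,375) in the crop and the far edge above the sill. I slide it under.

```bash
python3 -m pendant '[{"hand":0,"dx":0.003,"dy":0.003,"dz":0,"turn":0},{"hand":0,"dx":0.006,"dy":0,"dz":0,"turn":0},{"hand":0,"dx":0.006,"dy":0,"dz":0,"turn":0}]'; python3 go.py 538.6 225.5 12 112;  python3 -m pendant '[{"hand":0,"dx":0.006,"dy":0,"dz":0,"turn":0},{"hand":0,"dx":0.003,"dy":0,"dz":0,"turn":0}]'; python3 go.py 538.6 225.5 12 112;python3 tilt.py;python3 - <<'E'
from h import *
g=grab_frame("side")
cv2.imwrite("pics/n.png",cv2.resize(g["image"][80:220,130:290,::-1],(680,595),interpolation=cv2.INTER_CUBIC))
E
```

```text
clock: 9.98
tcp_pos: [549.1, 229.6, 257.8]
ee_rot: [[-0.978, 0.004, 0.208], [-0.208, -0.011, -0.978], [-0.001, -1.0, 0.012]]
force: [-0.1, -0.4, -3.3]
gripper_width: 13.7
clock 9.97 grasp [549.6 228.  110.8] yaw 12.0 tool delta mm [11.3 -1.2  0.1] turn 0.0001 F [-0.1 -0.4 -3.3] T [ 0.01 -0.04  0.04] w 13.7 tooly [ 0.0037 -0.011  -0.9999] tilt 0.08
clock: 10.22
tcp_pos: [539.3, 227.5, 257.9]
ee_rot: [[-0.978, 0.004, 0.208], [-0.208, -0.011, -0.978], [-0.001, -1.0, 0.012]]
force: [0.7, 0.2, -2.4]
gripper_width: 13.9
clock 10.22 grasp [539.8 225.9 110.9] yaw 12.01 tool delta mm [ 1.3 -1.1  0.2] turn 0.0001 F [ 0.7  0.2 -2.4] T [-0.02 -0.    0.03] w 13.9 tooly [ 0.0036 -0.011  -0.9999] tilt 0.07
[array([189.1, 144.2]), array([325.9, 144.2])]
tilt 7.9 a 10.4 res [-0.2 -0.2 -1.  -0.2  1.2]
near bot [-61.2  -0.7   8.3] near top [-61.9  -0.6  13.3] far bot [67.6 -0.4 26.4] centre [ 3.2 -0.6 17.3]
```

View pics/n.png

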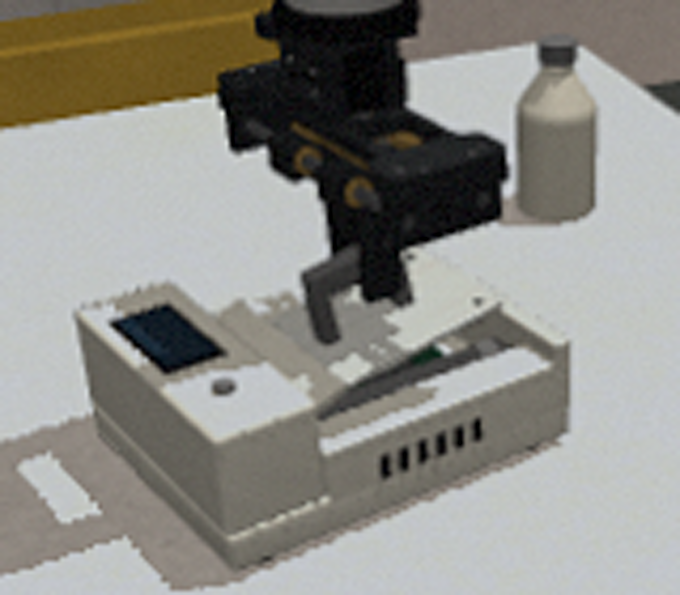

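The plate's near edge is under the lip with no contact force, and its far edge is inside the sill. I lower it while holding, watching the force.

```bash
python3 -m pendant '[{"hand":0,"dx":0,"dy":0.004,"dz":0,"turn":0},{"hand":0,"dx":0,"dy":0.003,"dz":0,"turn":0},{"hand":0,"dx":0,"dy":0.002,"dz":0,"turn":0}]'; python3 go.py 538.6 225.5 12 92.5;  python3 -m pendant '[{"hand":0,"dx":0,"dy":0.003,"dz":0,"turn":0},{"hand":0,"dx":-0.001,"dy":0.002,"dz":0,"turn":0}]'; python3 go.py 538.6 225.5 12 92.5;python3 tilt.py
```

```text
clock: 10.7
tcp_pos: [540.0, 227.5, 248.8]
ee_rot: [[-0.978, 0.006, 0.208], [-0.208, -0.011, -0.978], [-0.003, -1.0, 0.012]]
force: [2.8, 0.5, 2.7]
gripper_width: 13.8
clock 10.7 grasp [540.8 225.9 101.8] yaw 12.0 tool delta mm [ 2.3  9.3 -0.1] turn 0.0 F [2.8 0.5 2.7] T [ 0.11 -0.16 -0.01] w 13.8 tooly [ 0.0055 -0.0106 -0.9999] tilt 0.18
clock: 10.95
tcp_pos: [541.7, 227.8, 244.7]
ee_rot: [[-0.978, 0.009, 0.208], [-0.208, -0.01, -0.978], [-0.007, -1.0, 0.011]]
force: [-0.6, 1.0, 1.8]
gripper_width: 13.6
clock 10.95 grasp [543.  226.3  97.7] yaw 11.99 tool delta mm [ 4.5  5.2 -0.2] turn -0.0001 F [-0.6  1.   1.8] T [-0.01  0.22  0.01] w 13.6 tooly [ 0.0088 -0.0098 -0.9999] tilt 0.38
[array([190.9, 147. ]), array([323.8, 146.8])]
tilt 3.0 a 10.0 res [ 0.  -0.2 -0.7 -0.1  1. ]
near bot [-61.3  -0.9   0.6] near top [-61.6  -0.8   5.6] far bot [68.5 -0.8  8.3] centre [ 3.6 -0.9  4.4]
```

```bash
python3 -m pendant '[{"hand":0,"dx":0,"dy":0.003,"dz":0,"turn":0},{"hand":0,"dx":0,"dy":0.002,"dz":0,"turn":0}]'; python3 go.py 538.6 225.5 12 92.5;  python3 -m pendant '[{"hand":0,"dx":0,"dy":0.0015,"dz":0,"turn":0},{"hand":0,"dx":0,"dy":0.001,"dz":0,"turn":0}]'; python3 go.py 538.6 225.5 12 92.5;python3 tilt.py
```

```text
clock: 11.25
tcp_pos: [542.3, 227.7, 239.7]
ee_rot: [[-0.978, 0.011, 0.208], [-0.208, -0.009, -0.978], [-0.009, -1.0, 0.011]]
force: [3.2, 0.7, 2.6]
gripper_width: 13.5
clock 11.25 grasp [543.9 226.4  92.7] yaw 11.98 tool delta mm [ 5.3  0.2 -0.3] turn -0.0003 F [3.2 0.7 2.6] T [ 0.1  -0.15  0.02] w 13.5 tooly [ 0.0109 -0.0094 -0.9999] tilt 0.5
clock: 11.5
tcp_pos: [542.3, 227.8, 238.8]
ee_rot: [[-0.978, 0.011, 0.208], [-0.208, -0.01, -0.978], [-0.009, -1.0, 0.012]]
force: [-3.8, 0.2, 14.8]
gripper_width: 13.3
clock 11.5 grasp [544.  226.4  91.8] yaw 11.99 tool delta mm [ 5.4 -0.8 -0.3] turn -0.0001 F [-3.8  0.2 14.8] T [-0.2   0.77 -0.07] w 13.3 tooly [ 0.0114 -0.0095 -0.9999] tilt 0.53
[array([192.7, 150.4]), array([322. , 150.3])]
tilt -2.1 a 9.3 res [ 0.  -0.1 -0.5 -0.1  0.6]
near bot [-63.4  -1.    1.3] near top [-63.3  -0.9   6.3] far bot [66.5 -1.1 -2.2] centre [ 1.6 -1.  -0.4]
```

Run:
```python
from h import *
g=grab_frame("side");f=grab_frame("wrist")
cv2.imwrite("pics/o.png",cv2.resize(g["image"][80:220,130:290,::-1],(680,595),interpolation=cv2.INTER_CUBIC))
cv2.imwrite("pics/o_w.png",f["image"][:,:,::-1])
```

```text
(no output)
```

View pics/o.png

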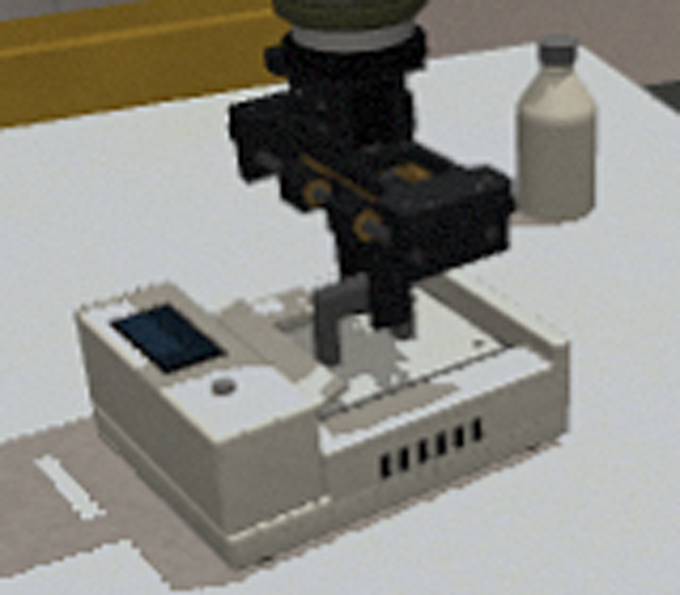

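View pics/o_w.png

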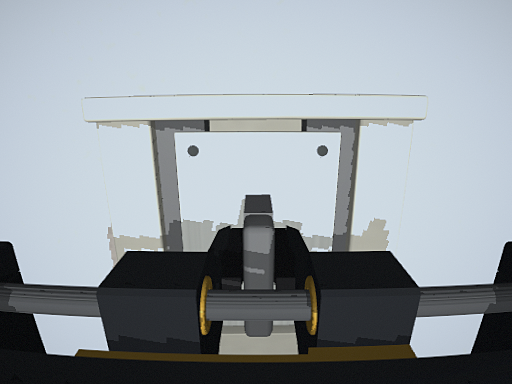

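The plate lies flat in the bay, parallel, with its far edge at row 132 inside the sill (row 120) and ledge showing on both sides. I release, opening only partway, and then rise.

```bash
python3 -m pendant '[{"hand":0,"dx":0,"dy":-0.0005,"dz":0,"turn":0},{"hand":0.045,"dx":0,"dy":0,"dz":0,"turn":0},{"hand":0.045,"dx":0,"dy":0,"dz":0,"turn":0},{"hand":0.045,"dx":0,"dy":0,"dz":0,"turn":0},{"hand":0.045,"dx":0,"dy":0,"dz":0,"turn":0}]'; python3 go.py 544 226.4 12 92.5;python3 tilt.py
```

```text
clock: 12.28
tcp_pos: [541.4, 227.7, 237.7]
ee_rot: [[-0.978, 0.007, 0.208], [-0.208, -0.011, -0.978], [-0.004, -1.0, 0.012]]
force: [0.2, -0.4, 0.5]
gripper_width: 45.3
clock 12.28 grasp [542.3 226.1  90.7] yaw 12.01 tool delta mm [-1.7 -1.8  0.1] turn 0.0002 F [ 0.2 -0.4  0.5] T [0.04 0.01 0.01] w 45.3 tooly [ 0.0066 -0.0106 -0.9999] tilt 0.24
[array([192.2, 147.4]), array([322.9, 147.5])]
tilt -0.0 a 8.8 res [-0.3  0.  -0.7 -0.2  0.4]
near bot [-63.3  -0.9  -2.1] near top [-63.4  -0.9   2.9] far bot [66.7 -0.9 -1.6] centre [ 1.7 -0.9 -1.9]
```

```bash
python3 -m pendant '[{"hand":0.045,"dx":0,"dy":-0.015,"dz":0,"turn":0},{"hand":0.045,"dx":0,"dy":-0.03,"dz":0,"turn":0},{"hand":0.045,"dx":0.02,"dy":-0.05,"dz":0,"turn":0},{"hand":0.045,"dx":0.05,"dy":-0.03,"dz":0,"turn":0},{"hand":0.045,"dx":0.05,"dy":-0.03,"dz":0,"turn":0},{"hand":0.045,"dx":0,"dy":0,"dz":0,"turn":0}]'
python3 - <<'E'
from h import *
for n in("side","top","wrist"):
  f=grab_frame(n);cv2.imwrite(f"pics/p_{n}.png",f["image"][:,:,::-1])
  if n=="side":cv2.imwrite("pics/p_crop.png",cv2.resize(f["image"][100:220,130:290,::-1],(760,570),interpolation=cv2.INTER_CUBIC))
E
```

```text
clock: 13.08
tcp_pos: [419.1, 203.5, 402.3]
ee_rot: [[-0.978, 0.013, 0.208], [-0.208, -0.009, -0.978], [-0.011, -1.0, 0.012]]
force: [0.3, -0.2, 0.7]
gripper_width: 45.1
```

View pics/p_crop.png

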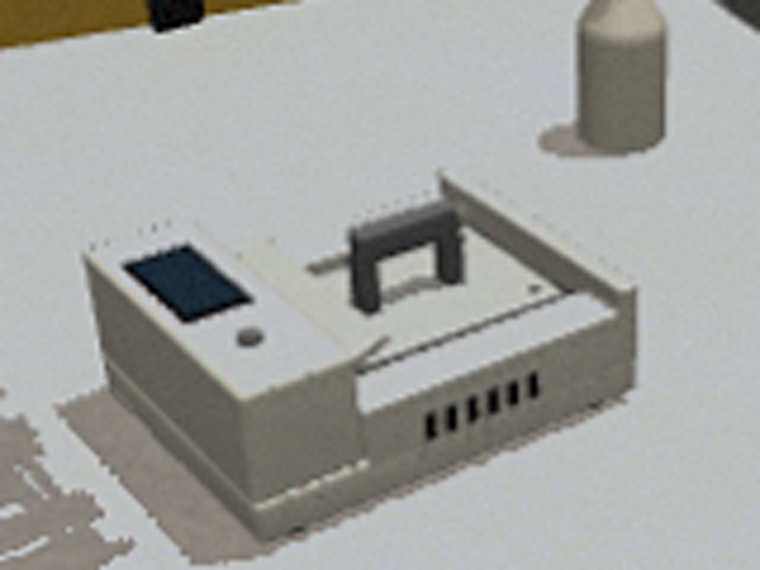

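View pics/p_wrist.png

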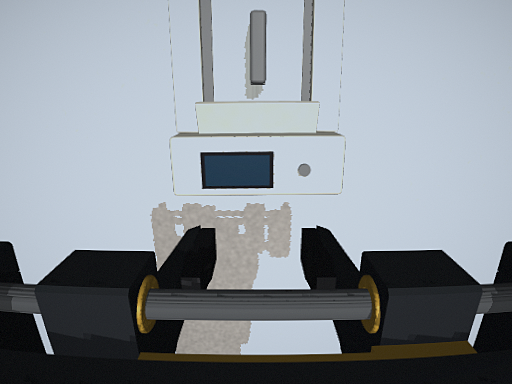

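View pics/p_side.png

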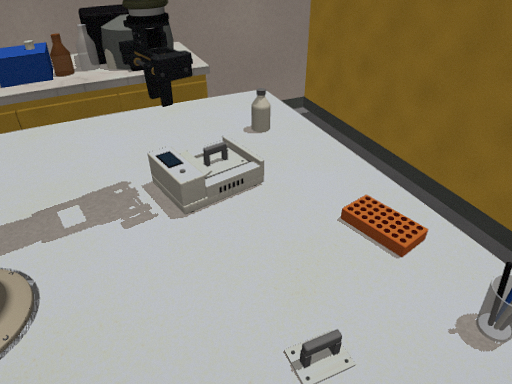

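The cover lies flat in the bay with its near end under the lip and its far edge inside the sill. The small cover at (320,350) and the other things have not moved, and the gripper is clear.

```bash
python3 -c "
from plant import *
s=sense();print(s['clock'],s['force']);print(sign_off())"
```

```text
13.225 [-0.37761421  1.15289871  0.11252095]
the job is handed in; nothing more can be done
None
```

The larger cover is seated flat in the analyser's bay, and I handed the job in at 13.2 s.

- **What I did:** I gripped the larger cover by its handle and lowered its far edge onto the sill top, which tilted it about 10° in the grip, because the tool itself can't pitch. I then slid the low edge under the lip, lowered the far edge inside the sill while holding on, let go once it was flat, and backed away.
- **Tilt:** It was about 10°, not the 20° suggested. That was enough, and it went under the lip without any contact force showing.
- **Last checks:** The near edge is about 20 mm under the lip and the far edge about 8 mm inside the sill. The force rose to about 15 N when both ends were resting on the ledges, and the reading was near zero after release. In the last pictures the cover is flat, and the small cover and everything else look unmoved.
- **Disagreements:** My tilt estimate from the picture read 1.7° low. I calibrated that from an earlier picture of the plate lying level. The first bay position I took was about 5 mm off sideways. I corrected it from the fixed-camera pictures and then the sill edges in the wrist picture.

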